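# Tighten the strap clamp with a hex key

### The job

Take the red-handled hex key from the tool stand and feel along the slot of the grey strap clamp for the clamp screw's recessed hex socket; press and slide gently, the screw can sit anywhere along the slot. Seat the key fully and turn the screw clockwise, regrasping every quarter turn, until it comes up snug against its stop, without forcing it further. Leave the key standing in the screw, let go, and leave the other keys and the things on the bench where they are.

Things in the scene. Friction and masses are not known exactly. Their poses are not given: they have to be found in the camera images.
- red_key_grip (a point): Centre of the red square handle of the hex key (loose, 180 g, standing upright in one of the stand's three holes). Handle 30 x 30 mm, 44 mm tall, its sides square to the key's x and y; grip it across two opposite sides. Below the handle is a steel hexagon shank 60 mm long, 17 mm across flats, two of its corners on the key's x axis. z points up along the key. This point is 82 mm above the tip
- red_key_tip (a point): End of the red key's shank, on its axis. The last 4.5 mm taper, the corners being 2.4 mm further in at the very end. Over the socket it catches 3 to 7 mm deep at any angle; it drops home only with the two hexagons matched to about 5 degrees
- slot (a point): Centre of the slot in the strap, at the height of the slot's floor. x runs along the slot, z up. The slot is 84 mm long (x) and 26 mm wide (y); the strap's top is 12 mm above the floor. Floor: a steel bar, flush with the black screw head. The screw sits anywhere from -20 to +20 mm along x, on y = 0; where is not measured. Tip of a fully seated key: 18 mm below this point
- screw (a joint): Clamp screw angle in rad, grows clockwise seen from above; starts at 0 to 0.6; tight at its stop, 3.4, past which the key can be wound on springily (1.2 N m per rad). Turns with about 0.08 N m and stays where left. Its hex socket, 18 mm deep, 17.8 mm across flats, no chamfer, turns with it; how its corners lie at the start is not measured
- fixture: Blue clamping fixture fixed to the bench: base 210 x 110 x 20 mm, on it a grey strap 150 x 52 mm (top 58 mm up) with a long slot in the middle, holding down an aluminium workpiece. Origin: centre of the underside. The bar that carries the screw does not shift along the slot
- blue_key_grip (a point): Centre of the handle of a blue-handled smaller hex key, same handle size, in the stand: leave alone
- yellow_key_grip (a point): Centre of the handle of a yellow-handled smaller hex key, same handle size, in the stand: leave alone
- stand: Grey tool stand, 50 x 240 mm and 70 mm high (fixed), origin centre of its underside. Three round 23 mm through holes 85 mm apart along its y; each key hangs with its handle resting on the top, so it must be lifted more than 60 mm to come out
- wrench: Open-ended steel wrench 180 mm lying on the bench, bystander
- mallet: Brass-headed hammer 260 mm lying on the bench, bystander
- oiler: Amber bottle, 56 mm wide, 140 mm high, bystander
- insert_cup: Black plastic cup, 64 mm wide, 45 mm high, bystander
- bushing: Stepped brass bushing, 44 mm wide, 42 mm high, bystander
- nut_blank: Small steel slug, 18 mm wide, 14 mm high, standing on the fixture's blue base beside the strap, bystander

How it is judged:
By the outcome, as a careful person would: the job done as asked, in the order asked, and still so for the second after the job is handed in, with the robot touching nothing.
It also fails if it takes over 72 s, if anything falls off the work surface, if the arm or the gripper's body presses on something with over 40 N, if the wrist force passes 120 N, or if a joint passes its speed limit or range.

### The arm

A 6-joint arm with a two-finger parallel gripper is mounted at the origin on the work surface. World frame = base frame: x ahead of the robot, y to its left, z up, the work surface at z = 0. Lengths are in m, angles in rad, forces in N, time in s.
With the tool pointing down it reaches from about 0.25 to 0.85 m from the base axis. Payload 12.5 kg.
Tool frame: the origin (TCP) lies between the finger pads; the fingertips stand 14 mm ahead of it and the grasp point (between the pads) lies 5 mm behind it (tcp_to_tips is the distance from the TCP to the fingertips, in m); z points along the fingers, y is the line along which they close (so a half turn about z gives the same grasp; the last joint's range is limited). The gripper opens to 93 mm and grips with 3 to 60 N. Pads are 15 mm wide; open, the fingers measure 128 mm over their backs; the gripper's body (75 mm by 188 mm) begins 65 mm behind the grasp point.
Start: joints at [-1.373, 0.351, 1.652, -0, 1.139, -0.085], TCP at [0.153, -0.528, 0.233] pointing down, gripper open.
Joint ranges: [-2.75, 2.75], [-0.79, 2.1], [0.01, 2.65], [-1.57, 4.71], [0.07, 3.14], [-2.87, 2.87]. Speed limits (rad/s): [2.22, 2.22, 2.79, 3.14, 3.14, 3.14].

### API

Orientations are given as a unit quaternion [w, x, y, z].
In Python, from cell import read_state, grab_frame, close_job, tcp_to_tips gives the robot as it stands.
- The arm moves only by the tool move_arm, never from a script. Its argument "series" is a list of rows, each an object of numbers: "tx", "ty", "tz": the shift along the tool's x, y, z in m; "ax", "ay", "az": the turn, a rotation vector about the tool's x, y, z in degrees. In form: [{"tx": .., "ty": .., "tz": .., "ax": .., "ay": .., "az": ..}, ...]. A call has 1 to 20 rows; each row shifts and turns the commanded pose from where the row before left it, along the tool's axes as they then stand; what a row does not reach is not made up. A row lasts 1/8 s, in which the tool goes at most 62.5 mm and 10.7 degrees, less where a joint would pass 70% of its speed; a pose out of reach is approached as far as the arm can. A call with a gripper value outside its range is refused whole. "fingers" is the opening, from 0 (shut) to 1 (fully open), set as the call begins (left out, the last holds). The fingers move at their own pace and stop on an object; "grip_force" is the grip in N (left out, the last holds). Time passes only in rows, so rows that do not move let the fingers close. It gives the time, the measured TCP pose, the force and the opening at its end, in the units of the state.
- read_state(): the state, without advancing time (a new reading comes with each control period).
- grab_frame(name): name is "side" or "top"; returns a dict with "image" (384x512x3 uint8, red, green, blue), "mtx" (3x3 intrinsics, pixels), "k1" (the pictures are not rectified: a ray, as slopes to the right and down, at radius r is drawn at 1 + k1 r^2 times it, then the intrinsics apply), "xyz" and "orientation" of the camera in the world. Camera axes: x right, y down, z forward; pixel columns grow to the right and rows downward; lengths in m; the calibration is good to about 2 mm. A picture is of the moment at which its call begins. There is no depth.
- close_job(): hands the job in, once; it reports no verdict.
The state is a dict: "time": time; "qpos": joint angles; "joint_vel": joint speeds; "tau": joint torques, N m; "tool_pos": TCP position; "tool_rot": TCP orientation; "force": force on the tool from outside, world axes, zero at the start; "moment": the same for the moment, N m; "opening": opening from 0.0 (shut) to 1.0 (fully open).
Only numpy, scipy, OpenCV 4.12 (cv2) and the standard library are available. Lean on these libraries where they do the work, as an engineer would, in place of code of your own. Each camera call takes 0.05 s, during which the arm holds its last target. There are 200 camera calls.

## Working session

There is one attempt and no reset: what is moved stays moved. The work goes in short steps, Python scripts to look and compute and a tool call to move; the robot and the scene stay as the last step left them, time stands still between calls to the robot, and variables do not carry over. Pictures are saved under pics/ and viewed, on a budget of 10 in all, crops included, one or two more only if the job needs it, and the job is handed in when it is done.

Besides the shell and the picture viewer there is one more tool, called after "Emit:" as name(argument=value, ...), one argument or row to a line, values as JSON. move_arm: Moves the arm, as the interface text tells. Its arguments: {"type":"object","properties":{"series":{"type":"array","items":{"type":"object","properties":{"tx":{"type":"number"},"ty":{"type":"number"},"tz":{"type":"number"},"ax":{"type":"number"},"ay":{"type":"number"},"az":{"type":"number"}}}},"fingers":{"type":"number"},"grip_force":{"type":"number"}},"required":["series"]}

```bash
ls; mkdir -p pics; python3 - <<'E'
from cell import *
import cv2,json
for n in("side","top"):
    f=grab_frame(n); cv2.imwrite(f"pics/{n}0.png",f["image"][:,:,::-1]); print(n,f["mtx"],f["k1"],f["xyz"],f["orientation"])
print(read_state(),tcp_to_tips)
E
```

```text
pics
side [[406.92717453   0.         255.45278909]
 [  0.         406.92717453 189.62840072]
 [  0.           0.           1.        ]] 0.013049657685654333 [0.12484702 0.54695611 0.93673386] [ 0.10286143 -0.27052381  0.90509435 -0.31151342]
top [[372.66318507   0.         257.2559999 ]
 [  0.         372.66318507 188.38029475]
 [  0.           0.           1.        ]] -0.10435331540458566 [ 0.40270432 -0.00730186  1.1295083 ] [ 0.03083707 -0.70377651  0.70875132 -0.03767316]
{'time': 0.1, 'qpos': array([-1.37256205e+00,  3.51150856e-01,  1.65235367e+00, -1.04567343e-05,
        1.13909445e+00, -8.45902640e-02]), 'joint_vel': array([-1.37338926e-03, -2.22071793e-03, -1.74700549e-03,  7.88306108e-04,
        8.57602626e-05, -1.35010191e-03]), 'tau': array([-3.55571656e-04, -4.98028708e+01, -2.85702753e+01,  7.00192829e-02,
        2.38696765e-02, -6.59695547e-05]), 'tool_pos': array([ 0.15345764, -0.52785416,  0.23217495]), 'tool_rot': array([-5.02079181e-04,  9.90017502e-01,  1.40943578e-01, -3.33151542e-05]), 'force': array([ 0.32932431,  0.20371494, -1.1812934 ]), 'moment': array([0.02223833, 0.01242467, 0.02241377]), 'opening': 0.9980247909218375} 0.014
```

View pics/top0.png

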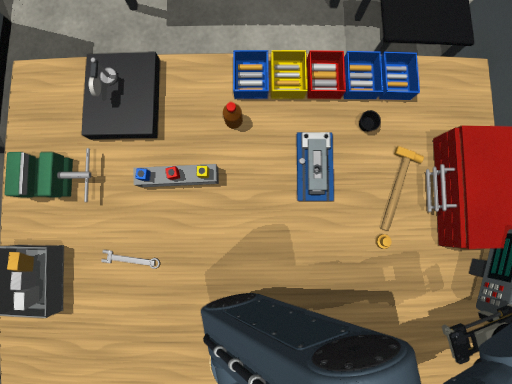

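View pics/side0.png

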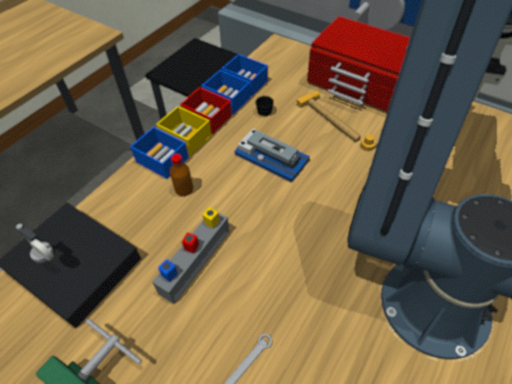

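```bash
cat > h.py <<'E'
import numpy as np,cv2
from cell import *
from scipy.spatial.transform import Rotation as R
def rot(q): return R.from_quat([q[1],q[2],q[3],q[0]])
def ray(f,uv):
    uv=np.asarray(uv,float).reshape(-1,2); K=f["mtx"]
    d=(uv-[K[0,2],K[1,2]])/[K[0,0],K[1,1]]; s=d.copy()
    for _ in range(20): s=d/(1+f["k1"]*(s**2).sum(1,keepdims=True))
    return rot(f["orientation"]).apply(np.c_[s,np.ones(len(s))])
def onz(f,uv,z):
    r=ray(f,uv); c=np.array(f["xyz"]); return c+r*((z-c[2])/r[:,2:])
def tri(f,a,g,b):
    A=ray(f,a)[0];B=ray(g,b)[0];c,d=np.array(f["xyz"]),np.array(g["xyz"])
    s=np.linalg.lstsq(np.c_[A,-B],d-c,rcond=None)[0]; p,q=c+A*s[0],d+B*s[1]
    return (p+q)/2,np.linalg.norm(p-q)
def mask(f,c):
    h=cv2.cvtColor(f["image"],cv2.COLOR_RGB2HSV)
    lo,hi={"red":((0,150,60),(8,255,255)),"blue":((105,130,50),(125,255,255)),"yellow":((24,150,80),(34,255,255))}[c]
    return cv2.inRange(h,lo,hi)
def blobs(m,box):
    x0,y0,x1,y1=box; w=np.zeros_like(m); w[y0:y1,x0:x1]=m[y0:y1,x0:x1]
    return sorted(cv2.findContours(w,cv2.RETR_EXTERNAL,cv2.CHAIN_APPROX_NONE)[0],key=cv2.contourArea)[::-1]
E
python3 - <<'E'
from h import *
np.set_printoptions(precision=4,suppress=True)
t=grab_frame("top");s=grab_frame("side")
for c in("blue","red","yellow"):
    for f,box in((t,(125,155,225,195)),(s,(150,195,230,285))):
        b=blobs(mask(f,c),box)[0]; M=cv2.moments(b); r=cv2.minAreaRect(b)
        print(c,M["m00"],M["m10"]/M["m00"],M["m01"]/M["m00"],r, onz(f,[r[0]],.108),onz(f,cv2.boxPoints(r),.114)[:,:2].tolist())
b=blobs(mask(t,"blue"),(285,120,345,210))[0]; r=cv2.minAreaRect(b);print(r,onz(t,cv2.boxPoints(r),.02))
a=cv2.resize(t["image"][120:210,285:345],None,fx=6,fy=6,interpolation=cv2.INTER_CUBIC)
d=cv2.resize(t["image"][150:200,125:225],None,fx=4,fy=4,interpolation=cv2.INTER_CUBIC)
o=np.zeros((540,770,3),np.uint8);o[:,:360]=a;o[:200,365:765]=d
e=cv2.resize(s["image"][120:185,225:315],None,fx=4.4,fy=4.4,interpolation=cv2.INTER_CUBIC);o[210:210+e.shape[0],365:365+e.shape[1]]=e
cv2.imwrite("pics/c1.png",o[:,:,::-1])
E
```

```text
blue 132.5 142.44025157232704 174.14213836477987 ((142.56756591796875, 174.09461975097656), (14.302711486816406, 11.179131507873535), 9.462322235107422) [[0.5441 0.3016 0.108 ]] [[0.5313230081916573, 0.32193472108335], [0.5621398942893236, 0.31757841413190296], [0.5551664798706585, 0.27759824636398045], [0.5244580168517484, 0.28205629188857906]]
blue 234.5 167.80881307746978 270.0497512437811 ((168.00001525878906, 270.0000305175781), (18.384775161743164, 15.55634880065918), 45.0) [[0.5373 0.3091 0.108 ]] [[0.5585448741962935, 0.323647490338941], [0.5563117356133225, 0.28916113500355584], [0.5101268894447493, 0.29802399463268037], [0.5131366209078178, 0.3315913948413331]]
red 126.5 172.3254281949934 172.74571805006588 ((172.32354736328125, 172.7941131591797), (12.369316101074219, 12.369316101074219), 75.96376037597656) [[0.547  0.2178 0.108 ]] [[0.5588921228615047, 0.237651936709266], [0.566979741602547, 0.20431735475575685], [0.5334836292564694, 0.19547292069753303], [0.5254123716266017, 0.22867757667780786]]
red 210.5 190.06413301662707 242.3309580364212 ((189.90000915527344, 242.30
[... 339 characters left out ...]
(11.0, 11.0), 90.0) [[0.55   0.1337 0.108 ]] [[0.5645329799268937, 0.14825501562117438], [0.5642925555932801, 0.11782334507500035], [0.5337233211851955, 0.11762282400033242], [0.5339433436606977, 0.14795784500395187]]
yellow 214.5 210.6239316239316 217.09945609945606 ((210.75001525878906, 217.25001525878906), (16.970561981201172, 16.26345443725586), 45.0) [[0.5441 0.1424 0.108 ]] [[0.5657597611192955, 0.16044459306546555], [0.5633401882037035, 0.11736421079098647], [0.5164065800789461, 0.13024880140736644], [0.5197250435848222, 0.17210863177234165]]
((299.5, 166.5), (67.0, 5.0), 90.0) [[ 0.6794 -0.1409  0.02  ]
 [ 0.6794 -0.1562  0.02  ]
 [ 0.4748 -0.152   0.02  ]
 [ 0.4749 -0.137   0.02  ]]
```

View pics/c1.png

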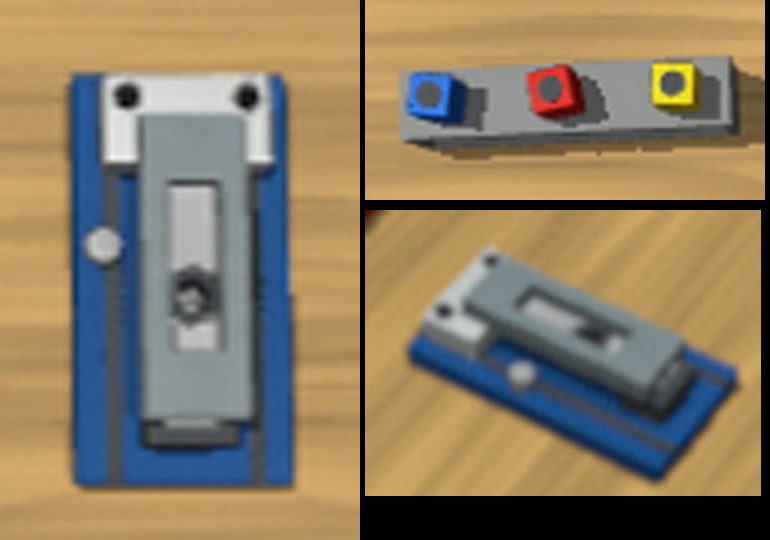

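```bash
python3 - <<'E'
from h import *
np.set_printoptions(precision=4,suppress=True)
t=grab_frame("top");s=grab_frame("side")
def P(x): return np.array(x)/6+[284.5,119.5]
print("strap",onz(t,P([(138,115),(247,115),(255,418),(145,420)]),.058))
print("slot top",onz(t,P([(168,180),(217,180),(222,350),(174,350)]),.058))
print("screw",onz(t,P([(193,297)]),.046))
# side: crop 4.4 scale offset 225,120, paste 365,210
S=lambda x:(np.array(x,float)-[365,210])/4.4+[224.5,119.5]
print("screw side",onz(s,S([(597,328)]),.046)); print("slot side",onz(s,S([(531,288),(516,302),(612,353),(628,340)]),.058))
# dark discs on handles
for n,ct,cs in(("b",(142,173),(168,266)),("r",(171,172.5),(190,238)),("y",(202,171),(211,213))):
    o=[]
    for f,c in((t,ct),(s,cs)):
        g=f["image"].astype(int); sat=g.max(2)-g.min(2); y0,x0=int(c[1])-6,int(c[0])-6
        w=sat[y0:y0+13,x0:x0+13]; m=(w<60).astype(np.uint8)
        k,l,st,ce=cv2.connectedComponentsWithStats(m); i=min(range(1,k),key=lambda i:np.hypot(*(ce[i]-6))); o.append(ce[i]+[x0,y0]); print(n,st[i],o[-1],onz(f,o[-1],.114))
    print(tri(t,o[0],s,o[1]))
E
```

```text
strap [[ 0.6528 -0.167   0.058 ]
 [ 0.6528 -0.2209  0.058 ]
 [ 0.5032 -0.2206  0.058 ]
 [ 0.5026 -0.167   0.058 ]]
slot top [[ 0.6204 -0.181   0.058 ]
 [ 0.6203 -0.2051  0.058 ]
 [ 0.5365 -0.2053  0.058 ]
 [ 0.5366 -0.1819  0.058 ]]
screw [[ 0.5643 -0.1938  0.046 ]]
screw side [[ 0.5648 -0.2055  0.046 ]]
slot side [[ 0.6178 -0.2036  0.058 ]
 [ 0.6191 -0.1865  0.058 ]
 [ 0.538  -0.1809  0.058 ]
 [ 0.5352 -0.1971  0.058 ]]
b [ 2  4  6  6 30] [140.3667 173.3667] [[0.5453 0.306  0.114 ]]
b [ 1  3  7  6 32] [165.8438 265.625 ] [[0.5456 0.3052 0.114 ]]
(array([0.5451, 0.3056, 0.1151]), np.float64(0.00016537194794033477))
r [ 3  3  6  6 29] [170.7241 171.5862] [[0.5496 0.221  0.114 ]]
r [ 2  4  7  5 29] [188.8276 237.8966] [[0.5486 0.2205 0.114 ]]
(array([0.5491, 0.2207, 0.1141]), np.float64(0.0011019005149518408))
y [ 3  3  6  6 29] [201.4138 170.2759] [[0.5525 0.1359 0.114 ]]
y [ 2  4  6  4 20] [209.75 212.45] [[0.5519 0.1353 0.114 ]]
(array([0.5521, 0.1357, 0.1144]), np.float64(0.0008477531651940508))
```

Emit:
move_arm(
  fingers=1,
  series=[
    {"tx":0.0368,"ty":-0.038},
    {"tx":0.0368,"ty":-0.038},
    {"tx":0.0368,"ty":-0.038},
    {"tx":0.0368,"ty":-0.038},
    {"tx":0.0368,"ty":-0.038},
    {"tx":0.0368,"ty":-0.038},
    {"tx":0.0368,"ty":-0.038},
    {"tx":0.0368,"ty":-0.038},
    {"tx":0.0368,"ty":-0.038},
    {"tx":0.0368,"ty":-0.038},
    {"tx":0.0368,"ty":-0.038},
    {"tx":0.0368,"ty":-0.038},
    {"tx":0.0368,"ty":-0.038},
    {"tx":0.0368,"ty":-0.038},
    {"tx":0.0368,"ty":-0.038},
    {"tx":0.0368,"ty":-0.038},
    {"az":-10},
    {"az":-10},
    {"az":-10},
    {"az":-10},
  ],
)

```text
invalid input at $.series[0]: expected keys tx, ty, tz, ax, ay, az
```

Emit:
move_arm(
  series=[
    {"az":-10},
    {"az":-10},
    {"az":-10},
    {"az":-10},
    {"az":-7.4},
    {},
  ],
)

```text
invalid input at $.series[0]: expected keys tx, ty, tz, ax, ay, az
```

```bash
cat > st.py <<'E'
from h import *
import sys
np.set_printoptions(precision=4,suppress=True)
s=read_state(); r=rot(s["tool_rot"]); X=r.as_matrix()
print(round(s["time"],2),s["tool_pos"],"yaw",np.degrees(np.arctan2(X[1,0],X[0,0])),"z",X[:,2],"F",s["force"],"M",s["moment"],"op",s["opening"],"j6",s["qpos"][5])
if len(sys.argv)>3: print("shift",r.inv().apply(np.array(sys.argv[1:4],float)-s["tool_pos"]))
E
python3 st.py .549 .2207 .092
```

```text
0.3 [ 0.1535 -0.5281  0.2325] yaw 16.204581897551442 z [-0.0001  0.0003 -1.    ] F [-0.2807  0.2331 -0.5982] M [ 0.0424  0.0133 -0.0072] op 0.9965410569513102 j6 -0.08463150441234586
shift [ 0.5887 -0.6086  0.1407]
```

All six keys are needed in each row.

Emit:
move_arm(
  fingers=1,
  series=[
    {"tx":0.0368,"ty":-0.038,"tz":0,"ax":0,"ay":0,"az":0},
    {"tx":0.0368,"ty":-0.038,"tz":0,"ax":0,"ay":0,"az":0},
    {"tx":0.0368,"ty":-0.038,"tz":0,"ax":0,"ay":0,"az":0},
    {"tx":0.0368,"ty":-0.038,"tz":0,"ax":0,"ay":0,"az":0},
    {"tx":0.0368,"ty":-0.038,"tz":0,"ax":0,"ay":0,"az":0},
    {"tx":0.0368,"ty":-0.038,"tz":0,"ax":0,"ay":0,"az":0},
    {"tx":0.0368,"ty":-0.038,"tz":0,"ax":0,"ay":0,"az":0},
    {"tx":0.0368,"ty":-0.038,"tz":0,"ax":0,"ay":0,"az":0},
    {"tx":0.0368,"ty":-0.038,"tz":0,"ax":0,"ay":0,"az":0},
    {"tx":0.0368,"ty":-0.038,"tz":0,"ax":0,"ay":0,"az":0},
    {"tx":0.0368,"ty":-0.038,"tz":0,"ax":0,"ay":0,"az":0},
    {"tx":0.0368,"ty":-0.038,"tz":0,"ax":0,"ay":0,"az":0},
    {"tx":0.0368,"ty":-0.038,"tz":0,"ax":0,"ay":0,"az":0},
    {"tx":0.0368,"ty":-0.038,"tz":0,"ax":0,"ay":0,"az":0},
    {"tx":0.0368,"ty":-0.038,"tz":0,"ax":0,"ay":0,"az":0},
    {"tx":0.0368,"ty":-0.038,"tz":0,"ax":0,"ay":0,"az":0},
    {"tx":0,"ty":0,"tz":0,"ax":0,"ay":0,"az":-10},
    {"tx":0,"ty":0,"tz":0,"ax":0,"ay":0,"az":-10},
    {"tx":0,"ty":0,"tz":0,"ax":0,"ay":0,"az":-10},
    {"tx":0,"ty":0,"tz":0,"ax":0,"ay":0,"az":-10},
  ],
)

```text
time: 2.8
tool_pos: [0.5492, 0.22, 0.2325]
tool_rot: [-0.0, 0.881, 0.474, -0.0]
force: [0.4, -0.0, -0.3]
opening: 1.003
```

Emit:
move_arm(
  series=[
    {"tx":0,"ty":0,"tz":0,"ax":0,"ay":0,"az":-10},
    {"tx":0,"ty":0,"tz":0,"ax":0,"ay":0,"az":-10},
    {"tx":0,"ty":0,"tz":0,"ax":0,"ay":0,"az":-10},
    {"tx":0,"ty":0,"tz":0,"ax":0,"ay":0,"az":-10},
    {"tx":0,"ty":0,"tz":0,"ax":0,"ay":0,"az":-7.4},
    {"tx":0,"ty":0,"tz":0,"ax":0,"ay":0,"az":0},
  ],
)

```text
time: 3.55
tool_pos: [0.5492, 0.22, 0.2325]
tool_rot: [-0.0, 0.619, 0.786, -0.0]
force: [0.1, -0.2, 0.5]
opening: 1.0
```

```bash
python3 st.py .549 .2207 .092
```

```text
3.55 [0.5492 0.22   0.2325] yaw 103.55010074107678 z [-0.0002 -0.     -1.    ] F [ 0.054  -0.1568  0.4872] M [-0.0235 -0.127  -0.0306] op 0.9997440938935218 j6 0.06581771478267102
shift [ 0.0007 -0.      0.1405]
```

Emit:
move_arm(
  series=[
    {"tx":0.0007,"ty":0,"tz":0.04,"ax":0,"ay":0,"az":0},
    {"tx":0,"ty":0,"tz":0.04,"ax":0,"ay":0,"az":0},
    {"tx":0,"ty":0,"tz":0.035,"ax":0,"ay":0,"az":0},
    {"tx":0,"ty":0,"tz":0.02,"ax":0,"ay":0,"az":0},
    {"tx":0,"ty":0,"tz":0.0055,"ax":0,"ay":0,"az":0},
    {"tx":0,"ty":0,"tz":0,"ax":0,"ay":0,"az":0},
  ],
)

```text
time: 4.3
tool_pos: [0.5493, 0.2208, 0.0925]
tool_rot: [0.0, 0.619, 0.785, 0.0]
force: [-0.1, 0.3, 0.1]
opening: 1.0
```

Emit:
move_arm(
  fingers=0,
  grip_force=35,
  series=[
    {"tx":0,"ty":0,"tz":0,"ax":0,"ay":0,"az":0},
    {"tx":0,"ty":0,"tz":0,"ax":0,"ay":0,"az":0},
    {"tx":0,"ty":0,"tz":0,"ax":0,"ay":0,"az":0},
    {"tx":0,"ty":0,"tz":0,"ax":0,"ay":0,"az":0},
    {"tx":0,"ty":0,"tz":0,"ax":0,"ay":0,"az":0},
    {"tx":0,"ty":0,"tz":0,"ax":0,"ay":0,"az":0},
  ],
)

```text
time: 5.05
tool_pos: [0.5491, 0.2207, 0.0921]
tool_rot: [-0.0, 0.618, 0.786, 0.0]
force: [-0.3, 0.6, 0.1]
opening: 0.405
```

```bash
python3 st.py
```

```text
5.05 [0.5491 0.2207 0.0921] yaw 103.59907379275003 z [-0.  0. -1.] F [-0.2715  0.6093  0.1111] M [-0.0349 -0.136  -0.0072] op 0.4046606890499259 j6 0.06613336821497835
```

Emit:
move_arm(
  series=[
    {"tx":0,"ty":0,"tz":0,"ax":0,"ay":0,"az":0},
    {"tx":0,"ty":0,"tz":0,"ax":0,"ay":0,"az":0},
    {"tx":0,"ty":0,"tz":0,"ax":0,"ay":0,"az":0},
  ],
)

```text
time: 5.42
tool_pos: [0.5491, 0.2207, 0.0921]
tool_rot: [-0.0, 0.618, 0.786, -0.0]
force: [0.7, 0.8, 0.7]
opening: 0.319
```

Emit:
move_arm(
  series=[
    {"tx":0,"ty":0,"tz":0,"ax":0,"ay":0,"az":0},
  ],
)

```text
time: 5.55
tool_pos: [0.549, 0.2207, 0.0921]
tool_rot: [-0.0, 0.618, 0.786, -0.0]
force: [-0.3, -0.5, -0.1]
opening: 0.323
```

Emit:
move_arm(
  series=[
    {"tx":0,"ty":0,"tz":-0.02,"ax":0,"ay":0,"az":0},
    {"tx":0,"ty":0,"tz":-0.04,"ax":0,"ay":0,"az":0},
    {"tx":0,"ty":0,"tz":-0.04,"ax":0,"ay":0,"az":0},
    {"tx":0,"ty":0,"tz":-0.03,"ax":0,"ay":0,"az":0},
    {"tx":0,"ty":0,"tz":-0.01,"ax":0,"ay":0,"az":0},
    {"tx":0,"ty":0,"tz":0,"ax":0,"ay":0,"az":0},
  ],
)

```text
time: 6.3
tool_pos: [0.549, 0.2207, 0.2317]
tool_rot: [-0.0, 0.618, 0.786, -0.0]
force: [-0.1, -0.6, -2.2]
opening: 0.319
```

Emit:
move_arm(
  series=[
    {"tx":-0.0206,"ty":-0.0042,"tz":0,"ax":0,"ay":0,"az":0},
    {"tx":-0.0406,"ty":-0.0082,"tz":0,"ax":0,"ay":0,"az":0},
    {"tx":-0.0406,"ty":-0.0082,"tz":0,"ax":0,"ay":0,"az":0},
    {"tx":-0.0406,"ty":-0.0082,"tz":0,"ax":0,"ay":0,"az":0},
    {"tx":-0.0406,"ty":-0.0082,"tz":0,"ax":0,"ay":0,"az":0},
    {"tx":-0.0406,"ty":-0.0082,"tz":0,"ax":0,"ay":0,"az":0},
    {"tx":-0.0406,"ty":-0.0082,"tz":0,"ax":0,"ay":0,"az":0},
    {"tx":-0.0406,"ty":-0.0082,"tz":0,"ax":0,"ay":0,"az":0},
    {"tx":-0.0406,"ty":-0.0082,"tz":0,"ax":0,"ay":0,"az":0},
    {"tx":-0.0406,"ty":-0.0082,"tz":0,"ax":0,"ay":0,"az":0},
    {"tx":-0.02,"ty":-0.004,"tz":0,"ax":0,"ay":0,"az":0},
    {"tx":0,"ty":0,"tz":0,"ax":0,"ay":0,"az":0},
    {"tx":0,"ty":0,"tz":0,"ax":0,"ay":0,"az":0},
  ],
)

```text
time: 7.92
tool_pos: [0.5646, -0.1924, 0.2317]
tool_rot: [-0.001, 0.618, 0.786, 0.0]
force: [-0.8, -0.1, -1.2]
opening: 0.321
```

```bash
python3 st.py .5645 -.193 .134; python3 - <<'E'
from h import *
t=grab_frame("top");s=grab_frame("side")
o=np.zeros((480,800,3),np.uint8)
o[:,:480]=cv2.resize(t["image"][90:210,250:370],(480,480)); o[:320,485:]=cv2.resize(s["image"][90:192,225:325],(315,320))
cv2.imwrite("pics/c2.png",o[:,:,::-1])
E
```

```text
7.92 [ 0.5646 -0.1924  0.2317] yaw 103.62379930593649 z [-0.0008  0.0007 -1.    ] F [-0.7589 -0.0697 -1.2298] M [-0.0053 -0.1287 -0.0095] op 0.3210932612726834 j6 -0.6444793141821727
shift [-0.0006 -0.0002  0.0977]
```

View pics/c2.png

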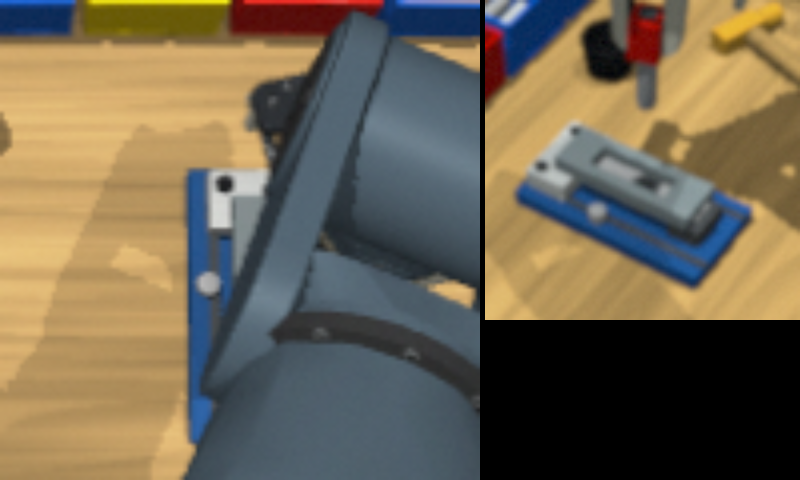

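Emit:
move_arm(
  series=[
    {"tx":-0.0006,"ty":0,"tz":0.025,"ax":0,"ay":0,"az":0},
    {"tx":0,"ty":0,"tz":0.03,"ax":0,"ay":0,"az":0},
    {"tx":0,"ty":0,"tz":0.02,"ax":0,"ay":0,"az":0},
    {"tx":0,"ty":0,"tz":0.008,"ax":0,"ay":0,"az":0},
    {"tx":0,"ty":0,"tz":0.004,"ax":0,"ay":0,"az":0},
    {"tx":0,"ty":0,"tz":0.004,"ax":0,"ay":0,"az":0},
    {"tx":0,"ty":0,"tz":0.004,"ax":0,"ay":0,"az":0},
    {"tx":0,"ty":0,"tz":0,"ax":0,"ay":0,"az":0},
  ],
)

```text
time: 9.02
tool_pos: [0.565, -0.1938, 0.1371]
tool_rot: [-0.0, 0.618, 0.786, -0.0]
force: [-0.2, 0.2, -2.6]
opening: 0.32
```

```bash
python3 st.py .5645 -.193 .132
```

```text
9.03 [ 0.565  -0.1938  0.1371] yaw 103.59997752392667 z [-0.0001  0.0001 -1.    ] F [-0.2201  0.1842 -2.5645] M [-0.0261 -0.1099 -0.0329] op 0.32007949249807305 j6 -0.6457301983990351
shift [ 0.0009 -0.0003  0.0051]
```

Emit:
move_arm(
  series=[
    {"tx":0.0005,"ty":0,"tz":0.002,"ax":0,"ay":0,"az":0},
    {"tx":0,"ty":0,"tz":0.002,"ax":0,"ay":0,"az":0},
    {"tx":0,"ty":0,"tz":0.002,"ax":0,"ay":0,"az":0},
    {"tx":0,"ty":0,"tz":0.001,"ax":0,"ay":0,"az":0},
    {"tx":0,"ty":0,"tz":0,"ax":0,"ay":0,"az":0},
  ],
)

```text
time: 9.65
tool_pos: [0.5649, -0.1933, 0.1301]
tool_rot: [-0.0, 0.618, 0.786, -0.0]
force: [0.1, 0.6, -2.1]
opening: 0.316
```

Emit:
move_arm(
  series=[
    {"tx":0,"ty":0,"tz":0.001,"ax":0,"ay":0,"az":0},
    {"tx":0,"ty":0,"tz":0.001,"ax":0,"ay":0,"az":0},
    {"tx":0,"ty":0,"tz":0,"ax":0,"ay":0,"az":0},
  ],
)

```text
time: 10.02
tool_pos: [0.5648, -0.1933, 0.128]
tool_rot: [-0.0, 0.618, 0.786, -0.0]
force: [-0.8, -0.2, -0.9]
opening: 0.324
```

```bash
python3 st.py .5645 -.193 .132
```

```text
10.03 [ 0.5648 -0.1933  0.128 ] yaw 103.60130225484282 z [-0.0002  0.0001 -1.    ] F [-0.8057 -0.2275 -0.8545] M [-0.1015 -0.091   0.0633] op 0.3239275252245293 j6 -0.6450761920015317
shift [ 0.0004 -0.0002 -0.004 ]
```

Tip at floor height (46 mm). Press in small steps.

Emit:
move_arm(
  series=[
    {"tx":0,"ty":0,"tz":0.001,"ax":0,"ay":0,"az":0},
    {"tx":0,"ty":0,"tz":0,"ax":0,"ay":0,"az":0},
  ],
)

```text
time: 10.28
tool_pos: [0.5649, -0.1933, 0.127]
tool_rot: [-0.0, 0.618, 0.786, -0.0]
force: [-0.0, 0.3, -1.2]
opening: 0.321
```

Emit:
move_arm(
  series=[
    {"tx":0,"ty":0,"tz":0.001,"ax":0,"ay":0,"az":0},
    {"tx":0,"ty":0,"tz":0,"ax":0,"ay":0,"az":0},
  ],
)

```text
time: 10.52
tool_pos: [0.5649, -0.1933, 0.1261]
tool_rot: [-0.0, 0.618, 0.786, -0.0]
force: [-0.2, -0.0, -1.2]
opening: 0.319
```

Emit:
move_arm(
  series=[
    {"tx":0,"ty":0,"tz":0.001,"ax":0,"ay":0,"az":0},
    {"tx":0,"ty":0,"tz":0,"ax":0,"ay":0,"az":0},
  ],
)

```text
time: 10.78
tool_pos: [0.5648, -0.1933, 0.1251]
tool_rot: [-0.0, 0.618, 0.786, -0.0]
force: [-1.2, 0.2, -0.0]
opening: 0.317
```

Emit:
move_arm(
  series=[
    {"tx":0,"ty":0,"tz":0.001,"ax":0,"ay":0,"az":0},
    {"tx":0,"ty":0,"tz":0.001,"ax":0,"ay":0,"az":0},
    {"tx":0,"ty":0,"tz":0,"ax":0,"ay":0,"az":0},
  ],
)

```text
time: 11.15
tool_pos: [0.5649, -0.1935, 0.1235]
tool_rot: [0.0, 0.618, 0.786, -0.0]
force: [-3.3, -2.4, 4.1]
opening: 0.319
```

```bash
python3 st.py .5645 -.193 .132
```

```text
11.15 [ 0.5649 -0.1935  0.1235] yaw 103.60654261363906 z [ 0.0002 -0.0004 -1.    ] F [-3.2972 -2.4423  4.0557] M [-0.3631  0.5081 -0.0234] op 0.3189642947738815 j6 -0.6451112038526233
shift [ 0.0006 -0.0003 -0.0085]
```

Emit:
move_arm(
  series=[
    {"tx":-0.0002,"ty":-0.0006,"tz":0.0005,"ax":0,"ay":0,"az":4},
    {"tx":0,"ty":0,"tz":0,"ax":0,"ay":0,"az":3},
    {"tx":0,"ty":0,"tz":0,"ax":0,"ay":0,"az":0},
  ],
)

```text
time: 11.52
tool_pos: [0.5643, -0.1937, 0.1225]
tool_rot: [-0.0, 0.665, 0.747, -0.0]
force: [-1.3, -1.4, 1.2]
opening: 0.318
```

```bash
python3 st.py .5645 -.193 .132
```

```text
11.53 [ 0.5643 -0.1937  0.1225] yaw 96.62262572872459 z [-0.0001 -0.0001 -1.    ] F [-1.3302 -1.406   1.2328] M [-0.3218  0.2296  0.0377] op 0.31821589143390144 j6 -0.5241369146530128
shift [ 0.0007  0.0003 -0.0095]
```

Emit:
move_arm(
  series=[
    {"tx":-0.0002,"ty":-0.0002,"tz":0.0005,"ax":0,"ay":0,"az":4},
    {"tx":0,"ty":0,"tz":0.0005,"ax":0,"ay":0,"az":3},
    {"tx":0,"ty":0,"tz":0,"ax":0,"ay":0,"az":0},
  ],
)

```text
time: 11.9
tool_pos: [0.5642, -0.1938, 0.1215]
tool_rot: [-0.0, 0.709, 0.705, 0.0]
force: [-1.5, -0.6, 1.0]
opening: 0.32
```

```bash
python3 st.py .5645 -.193 .132
```

```text
11.9 [ 0.5642 -0.1938  0.1215] yaw 89.68596145934968 z [-0.0001  0.0001 -1.    ] F [-1.5301 -0.5772  0.9842] M [-0.1361  0.1152 -0.0559] op 0.3202816286576314 j6 -0.4034971772144091
shift [ 0.0008  0.0003 -0.0105]
```

Emit:
move_arm(
  series=[
    {"tx":0,"ty":0,"tz":0.001,"ax":0,"ay":0,"az":0},
    {"tx":0,"ty":0,"tz":0.0005,"ax":0,"ay":0,"az":0},
    {"tx":0,"ty":0,"tz":0,"ax":0,"ay":0,"az":0},
  ],
)

```text
time: 12.28
tool_pos: [0.5642, -0.1939, 0.1201]
tool_rot: [0.0, 0.709, 0.705, 0.0]
force: [-0.9, 0.5, 2.1]
opening: 0.324
```

```bash
python3 st.py .5645 -.193 .132
```

```text
12.28 [ 0.5642 -0.1939  0.1201] yaw 89.62886660718402 z [ 0. -0. -1.] F [-0.9055  0.5258  2.1411] M [-0.2115  0.2193  0.0064] op 0.3241280216944093 j6 -0.402515581154695
shift [ 0.0009  0.0003 -0.0119]
```

Emit:
move_arm(
  series=[
    {"tx":0,"ty":0,"tz":0.001,"ax":0,"ay":0,"az":0},
    {"tx":0,"ty":0,"tz":0.001,"ax":0,"ay":0,"az":0},
    {"tx":0,"ty":0,"tz":0.001,"ax":0,"ay":0,"az":0},
    {"tx":0,"ty":0,"tz":0,"ax":0,"ay":0,"az":0},
  ],
)

```text
time: 12.78
tool_pos: [0.5642, -0.1938, 0.1171]
tool_rot: [0.0, 0.71, 0.705, 0.0]
force: [-1.8, -0.9, 3.8]
opening: 0.318
```

```bash
python3 st.py .5645 -.193 .132
```

```text
12.78 [ 0.5642 -0.1938  0.1171] yaw 89.6066312159383 z [ 0.0001 -0.     -1.    ] F [-1.8038 -0.8814  3.7544] M [-0.1965  0.2369 -0.0559] op 0.3182521971687326 j6 -0.4021160542315423
shift [ 0.0008  0.0003 -0.0149]
```

Going in. Seated TCP should be about 0.110.

Emit:
move_arm(
  series=[
    {"tx":0,"ty":-0.0002,"tz":0.001,"ax":0,"ay":0,"az":0},
    {"tx":0,"ty":0,"tz":0.001,"ax":0,"ay":0,"az":0},
    {"tx":0,"ty":0,"tz":0.001,"ax":0,"ay":0,"az":0},
    {"tx":0,"ty":0,"tz":0.001,"ax":0,"ay":0,"az":0},
    {"tx":0,"ty":0,"tz":0.001,"ax":0,"ay":0,"az":0},
    {"tx":0,"ty":0,"tz":0,"ax":0,"ay":0,"az":0},
  ],
)

```text
time: 13.52
tool_pos: [0.5641, -0.1939, 0.1123]
tool_rot: [0.0, 0.71, 0.705, 0.0]
force: [-1.3, -0.2, 4.2]
opening: 0.32
```

```bash
python3 st.py .5645 -.193 .132
```

```text
13.53 [ 0.5641 -0.1939  0.1123] yaw 89.60135196822128 z [ 0.0004 -0.0001 -1.    ] F [-1.3389 -0.1726  4.2046] M [-0.1552  0.2188 -0.0733] op 0.3199666362428029 j6 -0.40218773424100746
shift [ 0.0009  0.0004 -0.0197]
```

Emit:
move_arm(
  series=[
    {"tx":0,"ty":0,"tz":0.001,"ax":0,"ay":0,"az":0},
    {"tx":0,"ty":0,"tz":0.001,"ax":0,"ay":0,"az":0},
    {"tx":0,"ty":0,"tz":0,"ax":0,"ay":0,"az":0},
  ],
)

```text
time: 13.9
tool_pos: [0.5642, -0.1939, 0.1104]
tool_rot: [0.0, 0.71, 0.705, 0.0]
force: [-1.7, 0.1, 5.9]
opening: 0.32
```

Emit:
move_arm(
  series=[
    {"tx":0,"ty":0,"tz":0.0005,"ax":0,"ay":0,"az":0},
    {"tx":0,"ty":0,"tz":0,"ax":0,"ay":0,"az":0},
  ],
)

```text
time: 14.15
tool_pos: [0.5642, -0.1939, 0.1099]
tool_rot: [0.0, 0.71, 0.705, 0.0]
force: [-2.2, -0.4, 6.2]
opening: 0.32
```

```bash
python3 st.py .5645 -.193 .132
```

```text
14.15 [ 0.5642 -0.1939  0.1099] yaw 89.60101660233504 z [ 0.0006 -0.0002 -1.    ] F [-2.172  -0.3988  6.2013] M [-0.115   0.3088 -0.1014] op 0.32013041419308114 j6 -0.40217879825327313
shift [ 0.0009  0.0003 -0.0221]
```

Emit:
move_arm(
  series=[
    {"tx":0,"ty":0,"tz":0.0005,"ax":0,"ay":0,"az":0},
    {"tx":0,"ty":0,"tz":0.0005,"ax":0,"ay":0,"az":0},
    {"tx":0,"ty":0,"tz":0,"ax":0,"ay":0,"az":0},
  ],
)

```text
time: 14.52
tool_pos: [0.5643, -0.194, 0.1097]
tool_rot: [0.0, 0.71, 0.705, 0.0]
force: [-3.8, 1.2, 14.8]
opening: 0.318
```

```bash
python3 st.py .5645 -.193 .132
```

```text
14.53 [ 0.5643 -0.194   0.1097] yaw 89.6031982739126 z [ 0.001  -0.0004 -1.    ] F [-3.7548  1.2407 14.7887] M [ 0.083   0.9292 -0.0062] op 0.3184772645082599 j6 -0.402166979007372
shift [ 0.001   0.0002 -0.0223]
```

Emit:
move_arm(
  series=[
    {"tx":0,"ty":-0.0003,"tz":-0.0007,"ax":0,"ay":0,"az":0},
    {"tx":0,"ty":0,"tz":0,"ax":0,"ay":0,"az":5},
    {"tx":0,"ty":0,"tz":0,"ax":0,"ay":0,"az":7},
    {"tx":0,"ty":0,"tz":0,"ax":0,"ay":0,"az":8},
    {"tx":0,"ty":0,"tz":0,"ax":0,"ay":0,"az":8},
    {"tx":0,"ty":0,"tz":0,"ax":0,"ay":0,"az":8},
    {"tx":0,"ty":0,"tz":0,"ax":0,"ay":0,"az":8},
  ],
)

```text
time: 15.4
tool_pos: [0.564, -0.1939, 0.1098]
tool_rot: [0.0, 0.923, 0.386, 0.0]
force: [-1.3, -0.1, 7.2]
opening: 0.319
```

```bash
python3 st.py
```

```text
15.4 [ 0.564  -0.1939  0.1098] yaw 45.35710289983951 z [ 0.0008 -0.0003 -1.    ] F [-1.2998 -0.0663  7.2068] M [0.0304 0.43   0.0678] op 0.31898687001292675 j6 0.3699479252172884
```

Emit:
move_arm(
  series=[
    {"tx":0,"ty":0,"tz":0,"ax":0,"ay":0,"az":8},
    {"tx":0,"ty":0,"tz":0,"ax":0,"ay":0,"az":8},
    {"tx":0,"ty":0,"tz":0,"ax":0,"ay":0,"az":8},
    {"tx":0,"ty":0,"tz":0,"ax":0,"ay":0,"az":8},
    {"tx":0,"ty":0,"tz":0,"ax":0,"ay":0,"az":8},
    {"tx":0,"ty":0,"tz":0,"ax":0,"ay":0,"az":6},
    {"tx":0,"ty":0,"tz":0,"ax":0,"ay":0,"az":0},
  ],
)

```text
time: 16.27
tool_pos: [0.5639, -0.1938, 0.1099]
tool_rot: [0.0, 1.0, -0.004, 0.0]
force: [-2.3, 1.2, 8.7]
opening: 0.315
```

```bash
python3 st.py .5643 -.194 .1097
```

```text
16.27 [ 0.5639 -0.1938  0.1099] yaw -0.4704122780742618 z [ 0.0006 -0.0001 -1.    ] F [-2.3469  1.1558  8.6501] M [0.1796 0.579  0.0538] op 0.31478125250628874 j6 1.1697312574551697
shift [0.0004 0.0002 0.0002]
```

Emit:
move_arm(
  fingers=0.7,
  series=[
    {"tx":0,"ty":0,"tz":0,"ax":0,"ay":0,"az":0},
    {"tx":0,"ty":0,"tz":0,"ax":0,"ay":0,"az":0},
    {"tx":0,"ty":0,"tz":0,"ax":0,"ay":0,"az":0},
    {"tx":0,"ty":0,"tz":0,"ax":0,"ay":0,"az":0},
  ],
)

```text
time: 16.77
tool_pos: [0.5637, -0.1938, 0.1092]
tool_rot: [-0.0, 1.0, -0.003, -0.0]
force: [-0.3, -0.8, 0.6]
opening: 0.682
```

```bash
python3 st.py .5643 -.194 .1107
```

```text
16.77 [ 0.5637 -0.1938  0.1092] yaw -0.3988094530157716 z [-0.0001  0.0001 -1.    ] F [-0.2995 -0.8451  0.5701] M [-0.003   0.0141 -0.0245] op 0.6819548438315352 j6 1.16839571628965
shift [ 0.0006  0.0002 -0.0015]
```

Emit:
move_arm(
  series=[
    {"tx":0.0003,"ty":0.0001,"tz":-0.001,"ax":0,"ay":0,"az":-10},
    {"tx":0,"ty":0,"tz":0,"ax":0,"ay":0,"az":-10},
    {"tx":0,"ty":0,"tz":0,"ax":0,"ay":0,"az":-10},
    {"tx":0,"ty":0,"tz":0,"ax":0,"ay":0,"az":-10},
    {"tx":0,"ty":0,"tz":0,"ax":0,"ay":0,"az":-10},
    {"tx":0,"ty":0,"tz":0,"ax":0,"ay":0,"az":-10},
    {"tx":0,"ty":0,"tz":0,"ax":0,"ay":0,"az":-10},
    {"tx":0,"ty":0,"tz":0,"ax":0,"ay":0,"az":-10},
    {"tx":0,"ty":0,"tz":0,"ax":0,"ay":0,"az":-10},
    {"tx":0,"ty":0,"tz":0,"ax":0,"ay":0,"az":0},
  ],
)

```text
time: 18.02
tool_pos: [0.564, -0.194, 0.1103]
tool_rot: [-0.0, 0.71, 0.704, -0.0]
force: [-0.4, -0.1, -0.9]
opening: 0.701
```

Emit:
move_arm(
  fingers=0,
  series=[
    {"tx":0,"ty":0,"tz":0,"ax":0,"ay":0,"az":0},
    {"tx":0,"ty":0,"tz":0,"ax":0,"ay":0,"az":0},
    {"tx":0,"ty":0,"tz":0,"ax":0,"ay":0,"az":0},
    {"tx":0,"ty":0,"tz":0,"ax":0,"ay":0,"az":0},
    {"tx":0,"ty":0,"tz":0,"ax":0,"ay":0,"az":0},
    {"tx":0,"ty":0,"tz":0,"ax":0,"ay":0,"az":0},
  ],
)

```text
time: 18.77
tool_pos: [0.564, -0.1939, 0.1103]
tool_rot: [-0.0, 0.71, 0.705, 0.0]
force: [-1.2, 0.8, 0.0]
opening: 0.325
```

```bash
python3 st.py .5643 -.194 .1107
```

```text
18.77 [ 0.564  -0.1939  0.1103] yaw 89.5975327283303 z [-0.  0. -1.] F [-1.2484  0.8415  0.0197] M [-0.1237 -0.1188 -0.0585] op 0.32465840824284775 j6 -0.4022296810090515
shift [-0.0001  0.0003 -0.0004]
```

Emit:
move_arm(
  series=[
    {"tx":0,"ty":0,"tz":0.0003,"ax":0,"ay":0,"az":4},
    {"tx":0,"ty":0,"tz":0,"ax":0,"ay":0,"az":8},
    {"tx":0,"ty":0,"tz":0,"ax":0,"ay":0,"az":8},
    {"tx":0,"ty":0,"tz":0,"ax":0,"ay":0,"az":8},
    {"tx":0,"ty":0,"tz":0,"ax":0,"ay":0,"az":8},
    {"tx":0,"ty":0,"tz":0,"ax":0,"ay":0,"az":8},
    {"tx":0,"ty":0,"tz":0,"ax":0,"ay":0,"az":8},
    {"tx":0,"ty":0,"tz":0,"ax":0,"ay":0,"az":8},
    {"tx":0,"ty":0,"tz":0,"ax":0,"ay":0,"az":0},
  ],
)

```text
time: 19.9
tool_pos: [0.564, -0.1939, 0.1103]
tool_rot: [-0.0, 0.967, 0.256, 0.0]
force: [-1.3, 1.2, 3.8]
opening: 0.326
```

```bash
cat > mz.py <<'E'
from h import *
import time
s=[]; 
for _ in range(1): s.append(read_state())
s=s[-1]; X=rot(s["tool_rot"]).as_matrix(); print(round(s["time"],2),"yaw %.2f Mz %.3f"%(np.degrees(np.arctan2(X[1,0],X[0,0])),s["moment"][2]),"F",s["force"].round(1),"tau6 %.3f"%s["tau"][5],s["tool_pos"].round(4))
E
python3 mz.py
```

```text
19.9 yaw 29.66 Mz 0.053 F [-1.3  1.2  3.8] tau6 1.265 [ 0.564  -0.1939  0.1103]
```

Emit:
move_arm(
  series=[
    {"tx":0,"ty":0,"tz":0,"ax":0,"ay":0,"az":3},
    {"tx":0,"ty":0,"tz":0,"ax":0,"ay":0,"az":3},
    {"tx":0,"ty":0,"tz":0,"ax":0,"ay":0,"az":0},
  ],
)

```text
time: 20.27
tool_pos: [0.564, -0.1939, 0.1102]
tool_rot: [-0.0, 0.979, 0.206, 0.0]
force: [-0.6, 0.9, 4.4]
opening: 0.324
```

```bash
python3 mz.py
```

```text
20.27 yaw 23.78 Mz 0.096 F [-0.6  0.9  4.4] tau6 0.500 [ 0.564  -0.1939  0.1102]
```

```bash
cat > mz.py <<'E'
from h import *
m=[]
for _ in range(7):
    s=read_state(); m.append(s["moment"][2]); grab_frame("top")
X=rot(s["tool_rot"]).as_matrix(); print(round(s["time"],2),"yaw %.2f Mz %.3f +- %.3f"%(np.degrees(np.arctan2(X[1,0],X[0,0])),np.mean(m),np.std(m)/7**.5),"F",s["force"].round(1))
E
python3 mz.py
```

```text
20.57 yaw 23.68 Mz 0.080 +- 0.005 F [-1.5  0.8  5.5]
```

Emit:
move_arm(
  series=[
    {"tx":0,"ty":0,"tz":0,"ax":0,"ay":0,"az":3},
    {"tx":0,"ty":0,"tz":0,"ax":0,"ay":0,"az":3},
    {"tx":0,"ty":0,"tz":0,"ax":0,"ay":0,"az":0},
  ],
)

```text
time: 21.0
tool_pos: [0.5641, -0.1939, 0.1102]
tool_rot: [-0.0, 0.988, 0.153, 0.0]
force: [-0.9, 1.7, 4.8]
opening: 0.323
```

```bash
python3 mz.py
```

```text
21.3 yaw 17.68 Mz 0.096 +- 0.011 F [-2.3  1.   5.4]
```

Emit:
move_arm(
  series=[
    {"tx":0,"ty":0,"tz":0,"ax":0,"ay":0,"az":3},
    {"tx":0,"ty":0,"tz":0,"ax":0,"ay":0,"az":3},
    {"tx":0,"ty":0,"tz":0,"ax":0,"ay":0,"az":0},
  ],
)

```text
time: 21.72
tool_pos: [0.564, -0.1939, 0.1102]
tool_rot: [-0.0, 0.995, 0.101, 0.0]
force: [-1.1, 1.5, 6.3]
opening: 0.33
```

```bash
python3 mz.py
```

```text
22.02 yaw 11.68 Mz 0.062 +- 0.007 F [-1.5  1.4  4.9]
```

Emit:
move_arm(
  series=[
    {"tx":0,"ty":0,"tz":0,"ax":0,"ay":0,"az":3},
    {"tx":0,"ty":0,"tz":0,"ax":0,"ay":0,"az":3},
    {"tx":0,"ty":0,"tz":0,"ax":0,"ay":0,"az":0},
  ],
)

```text
time: 22.45
tool_pos: [0.564, -0.1939, 0.1102]
tool_rot: [-0.0, 0.999, 0.049, 0.0]
force: [-2.3, 1.6, 5.3]
opening: 0.326
```

```bash
python3 mz.py
```

```text
22.75 yaw 5.67 Mz 0.083 +- 0.010 F [-1.2  1.5  5.7]
```

Emit:
move_arm(
  series=[
    {"tx":0,"ty":0,"tz":0,"ax":0,"ay":0,"az":3},
    {"tx":0,"ty":0,"tz":0,"ax":0,"ay":0,"az":3},
    {"tx":0,"ty":0,"tz":0,"ax":0,"ay":0,"az":0},
  ],
)

```text
time: 23.18
tool_pos: [0.564, -0.1939, 0.1102]
tool_rot: [-0.0, 1.0, -0.003, 0.0]
force: [-1.6, 1.3, 5.9]
opening: 0.328
```

```bash
python3 mz.py
```

```text
23.48 yaw -0.32 Mz 0.095 +- 0.011 F [-2.2  0.9  4.8]
```

Emit:
move_arm(
  fingers=0.7,
  series=[
    {"tx":0,"ty":0,"tz":0,"ax":0,"ay":0,"az":0},
    {"tx":0,"ty":0,"tz":0,"ax":0,"ay":0,"az":0},
    {"tx":0,"ty":0,"tz":0,"ax":0,"ay":0,"az":0},
    {"tx":0,"ty":0,"tz":-0.0005,"ax":0,"ay":0,"az":0},
  ],
)

```text
time: 24.02
tool_pos: [0.5639, -0.194, 0.1104]
tool_rot: [-0.0, 1.0, -0.003, -0.0]
force: [0.1, -0.8, -0.2]
opening: 0.683
```

Emit:
move_arm(
  series=[
    {"tx":0,"ty":0,"tz":0,"ax":0,"ay":0,"az":-10},
    {"tx":0,"ty":0,"tz":0,"ax":0,"ay":0,"az":-10},
    {"tx":0,"ty":0,"tz":0,"ax":0,"ay":0,"az":-10},
    {"tx":0,"ty":0,"tz":0,"ax":0,"ay":0,"az":-10},
    {"tx":0,"ty":0,"tz":0,"ax":0,"ay":0,"az":-10},
    {"tx":0,"ty":0,"tz":0,"ax":0,"ay":0,"az":-10},
    {"tx":0,"ty":0,"tz":0,"ax":0,"ay":0,"az":-10},
    {"tx":0,"ty":0,"tz":0,"ax":0,"ay":0,"az":-10},
    {"tx":0,"ty":0,"tz":0,"ax":0,"ay":0,"az":-10},
    {"tx":0,"ty":0,"tz":0,"ax":0,"ay":0,"az":0},
  ],
)

```text
time: 25.28
tool_pos: [0.564, -0.1939, 0.1105]
tool_rot: [0.0, 0.71, 0.704, -0.0]
force: [-0.3, 1.0, 0.4]
opening: 0.703
```

```bash
python3 mz.py; python3 st.py .564 -.1939 .1103; python3 - <<'E'
from h import *
s=grab_frame("side"); cv2.imwrite("pics/c3.png",cv2.resize(s["image"][80:190,215:325],(660,600) and (600,600))[:,:,::-1])
E
```

```text
25.57 yaw 89.51 Mz -0.002 +- 0.006 F [-0.3  0.5 -0.1]
25.62 [ 0.564  -0.1939  0.1106] yaw 89.52971969559736 z [ 0. -0. -1.] F [ 0.8518 -0.2318  0.039 ] M [ 0.0228 -0.1299  0.0016] op 0.7045647749784628 j6 -0.40107360530302516
shift [0.     0.     0.0003]
```

View pics/c3.png

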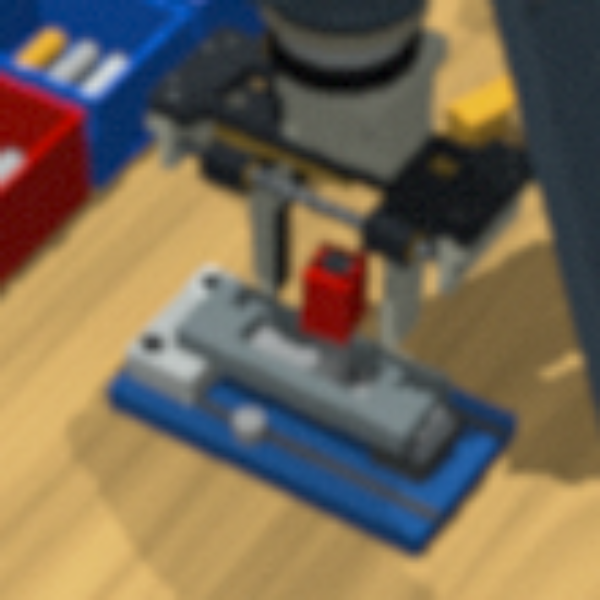

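Emit:
move_arm(
  fingers=0,
  series=[
    {"tx":0,"ty":0,"tz":0,"ax":0,"ay":0,"az":0},
    {"tx":0,"ty":0,"tz":0,"ax":0,"ay":0,"az":0},
    {"tx":0,"ty":0,"tz":0,"ax":0,"ay":0,"az":0},
    {"tx":0,"ty":0,"tz":0,"ax":0,"ay":0,"az":0},
    {"tx":0,"ty":0,"tz":0,"ax":0,"ay":0,"az":0},
    {"tx":0,"ty":0,"tz":0,"ax":0,"ay":0,"az":0},
    {"tx":0,"ty":0,"tz":0.0003,"ax":0,"ay":0,"az":2},
    {"tx":0,"ty":0,"tz":0,"ax":0,"ay":0,"az":2},
    {"tx":0,"ty":0,"tz":0,"ax":0,"ay":0,"az":0},
  ],
)

```text
time: 26.8
tool_pos: [0.5641, -0.194, 0.1105]
tool_rot: [0.0, 0.734, 0.679, 0.0]
force: [-0.6, 1.2, 4.2]
opening: 0.337
```

```bash
python3 mz.py
```

```text
27.1 yaw 85.61 Mz 0.070 +- 0.013 F [-0.2  1.   4.9]
```

Emit:
move_arm(
  series=[
    {"tx":0,"ty":0,"tz":0,"ax":0,"ay":0,"az":2},
    {"tx":0,"ty":0,"tz":0,"ax":0,"ay":0,"az":2},
    {"tx":0,"ty":0,"tz":0,"ax":0,"ay":0,"az":0},
  ],
)

```text
time: 27.52
tool_pos: [0.5641, -0.194, 0.1104]
tool_rot: [0.0, 0.757, 0.653, 0.0]
force: [-0.7, -0.0, 5.0]
opening: 0.339
```

```bash
python3 mz.py
```

```text
27.82 yaw 81.61 Mz 0.079 +- 0.013 F [-0.3  0.8  4.4]
```

Emit:
move_arm(
  series=[
    {"tx":0,"ty":0,"tz":0,"ax":0,"ay":0,"az":2},
    {"tx":0,"ty":0,"tz":0,"ax":0,"ay":0,"az":2},
    {"tx":0,"ty":0,"tz":0,"ax":0,"ay":0,"az":0},
  ],
)

```text
time: 28.25
tool_pos: [0.5641, -0.194, 0.1104]
tool_rot: [0.0, 0.779, 0.626, 0.0]
force: [-0.3, -0.3, 4.5]
opening: 0.336
```

```bash
python3 mz.py
```

```text
28.55 yaw 77.61 Mz 0.081 +- 0.008 F [-1.  -0.1  5.7]
```

Emit:
move_arm(
  series=[
    {"tx":0,"ty":0,"tz":0,"ax":0,"ay":0,"az":1.5},
    {"tx":0,"ty":0,"tz":0,"ax":0,"ay":0,"az":1.5},
    {"tx":0,"ty":0,"tz":0,"ax":0,"ay":0,"az":0},
  ],
)

```text
time: 28.98
tool_pos: [0.5641, -0.194, 0.1104]
tool_rot: [0.0, 0.796, 0.606, 0.0]
force: [-0.9, 0.3, 5.3]
opening: 0.336
```

```bash
python3 mz.py
```

```text
29.27 yaw 74.61 Mz 0.068 +- 0.012 F [-1.1 -0.4  5.3]
```

Emit:
move_arm(
  series=[
    {"tx":0,"ty":0,"tz":0,"ax":0,"ay":0,"az":1.5},
    {"tx":0,"ty":0,"tz":0,"ax":0,"ay":0,"az":1.5},
    {"tx":0,"ty":0,"tz":0,"ax":0,"ay":0,"az":0},
  ],
)

```text
time: 29.7
tool_pos: [0.564, -0.194, 0.1104]
tool_rot: [0.0, 0.811, 0.585, 0.0]
force: [-0.5, 0.7, 5.7]
opening: 0.332
```

```bash
python3 mz.py
```

```text
30.0 yaw 71.61 Mz 0.093 +- 0.008 F [-0.6  0.6  5.5]
```

Emit:
move_arm(
  series=[
    {"tx":0,"ty":0,"tz":0,"ax":0,"ay":0,"az":1.5},
    {"tx":0,"ty":0,"tz":0,"ax":0,"ay":0,"az":1.5},
    {"tx":0,"ty":0,"tz":0,"ax":0,"ay":0,"az":0},
  ],
)

```text
time: 30.42
tool_pos: [0.5641, -0.194, 0.1104]
tool_rot: [0.0, 0.826, 0.563, 0.0]
force: [-0.2, 0.9, 5.1]
opening: 0.334
```

```bash
python3 mz.py
```

```text
30.73 yaw 68.61 Mz 0.078 +- 0.008 F [-0.7  0.5  5.6]
```

Emit:
move_arm(
  series=[
    {"tx":0,"ty":0,"tz":0,"ax":0,"ay":0,"az":1.5},
    {"tx":0,"ty":0,"tz":0,"ax":0,"ay":0,"az":1.5},
    {"tx":0,"ty":0,"tz":0,"ax":0,"ay":0,"az":0},
  ],
)

```text
time: 31.15
tool_pos: [0.564, -0.194, 0.1104]
tool_rot: [0.0, 0.841, 0.542, 0.0]
force: [-0.2, 0.6, 5.9]
opening: 0.336
```

```bash
python3 mz.py
```

```text
31.45 yaw 65.61 Mz 0.070 +- 0.010 F [-0.4  0.4  5.5]
```

Emit:
move_arm(
  series=[
    {"tx":0,"ty":0,"tz":0,"ax":0,"ay":0,"az":1.5},
    {"tx":0,"ty":0,"tz":0,"ax":0,"ay":0,"az":1.5},
    {"tx":0,"ty":0,"tz":0,"ax":0,"ay":0,"az":0},
  ],
)

```text
time: 31.88
tool_pos: [0.564, -0.194, 0.1104]
tool_rot: [0.0, 0.855, 0.519, 0.0]
force: [-0.6, 0.7, 5.4]
opening: 0.331
```

```bash
python3 mz.py
```

```text
32.17 yaw 62.61 Mz 0.105 +- 0.006 F [-0.7 -0.1  5.7]
```

Emit:
move_arm(
  series=[
    {"tx":0,"ty":0,"tz":0,"ax":0,"ay":0,"az":1},
    {"tx":0,"ty":0,"tz":0,"ax":0,"ay":0,"az":1},
    {"tx":0,"ty":0,"tz":0,"ax":0,"ay":0,"az":0},
  ],
)

```text
time: 32.6
tool_pos: [0.564, -0.1939, 0.1104]
tool_rot: [0.0, 0.863, 0.505, 0.0]
force: [-0.7, 0.2, 5.6]
opening: 0.336
```

```bash
python3 mz.py
```

```text
32.9 yaw 60.61 Mz 0.113 +- 0.006 F [-0.9  1.   5.2]
```

Emit:
move_arm(
  series=[
    {"tx":0,"ty":0,"tz":0,"ax":0,"ay":0,"az":1},
    {"tx":0,"ty":0,"tz":0,"ax":0,"ay":0,"az":1},
    {"tx":0,"ty":0,"tz":0,"ax":0,"ay":0,"az":0},
  ],
)

```text
time: 33.33
tool_pos: [0.564, -0.194, 0.1104]
tool_rot: [0.0, 0.872, 0.489, 0.0]
force: [-1.0, 0.5, 5.3]
opening: 0.332
```

```bash
python3 mz.py
```

```text
33.62 yaw 58.62 Mz 0.152 +- 0.011 F [-0.8  0.5  5.6]
```

Emit:
move_arm(
  series=[
    {"tx":0,"ty":0,"tz":0,"ax":0,"ay":0,"az":1},
    {"tx":0,"ty":0,"tz":0,"ax":0,"ay":0,"az":0},
  ],
)

```text
time: 33.92
tool_pos: [0.5641, -0.194, 0.1104]
tool_rot: [0.0, 0.876, 0.482, 0.0]
force: [-1.4, 0.1, 5.8]
opening: 0.335
```

```bash
python3 mz.py
```

```text
34.23 yaw 57.62 Mz 0.178 +- 0.014 F [-0.7  0.2  5.4]
```

Snug: the moment rises at the stop's own spring rate. Release and lift clear.

Emit:
move_arm(
  fingers=1,
  series=[
    {"tx":0,"ty":0,"tz":-0.0003,"ax":0,"ay":0,"az":0},
    {"tx":0,"ty":0,"tz":0,"ax":0,"ay":0,"az":0},
    {"tx":0,"ty":0,"tz":0,"ax":0,"ay":0,"az":0},
    {"tx":0,"ty":0,"tz":0,"ax":0,"ay":0,"az":0},
    {"tx":0,"ty":0,"tz":0,"ax":0,"ay":0,"az":0},
    {"tx":0,"ty":0,"tz":0,"ax":0,"ay":0,"az":0},
    {"tx":0,"ty":0,"tz":0,"ax":0,"ay":0,"az":0},
    {"tx":0,"ty":0,"tz":-0.01,"ax":0,"ay":0,"az":0},
    {"tx":0,"ty":0,"tz":-0.02,"ax":0,"ay":0,"az":0},
    {"tx":0,"ty":0,"tz":-0.04,"ax":0,"ay":0,"az":0},
    {"tx":0,"ty":0,"tz":-0.04,"ax":0,"ay":0,"az":0},
    {"tx":0,"ty":0,"tz":-0.04,"ax":0,"ay":0,"az":0},
    {"tx":0,"ty":0,"tz":0,"ax":0,"ay":0,"az":0},
  ],
)

```text
time: 35.9
tool_pos: [0.5651, -0.1944, 0.2644]
tool_rot: [0.002, 0.876, 0.482, 0.002]
force: [-0.1, 0.4, -0.6]
opening: 0.997
```

```bash
python3 st.py; python3 - <<'E'
from h import *
s=grab_frame("side")["image"]; o=np.zeros((560,800,3),np.uint8)
o[:384,:512]=s; o[:288,512:]=cv2.resize(s[90:190,215:315],(288,288)); cv2.imwrite("pics/c4.png",o[:,:,::-1])
E
```

```text
35.9 [ 0.5651 -0.1944  0.2644] yaw 57.60670296644573 z [ 0.0057 -0.0025 -1.    ] F [-0.1383  0.4291 -0.608 ] M [-0.0592 -0.039   0.0364] op 0.9965653970869031 j6 0.15614238094924945
```

View pics/c4.png

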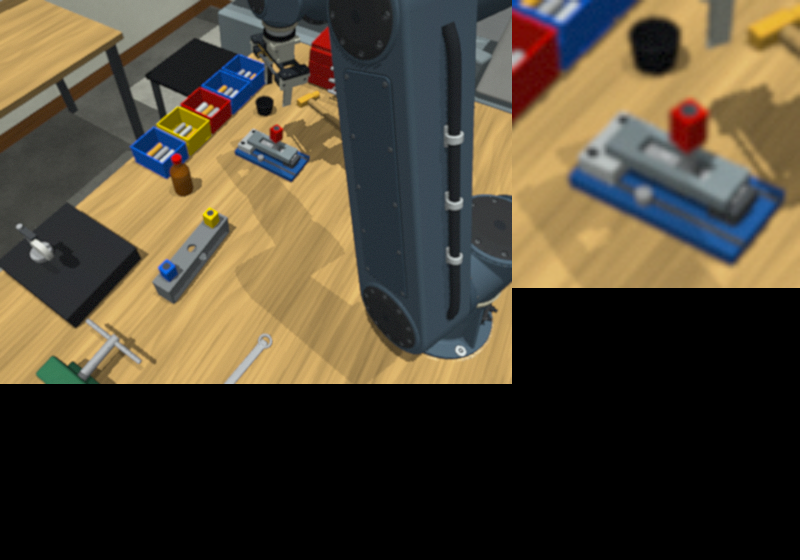

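The picture shows the key upright in the screw (275,132), the gripper clear above it, the blue and yellow keys still in the stand, and everything else in view in place.

```bash
python3 -c "
from cell import *
print(close_job())"
```

```text
the job is handed in; nothing more can be done
None
```

The red key is standing, released, in the clamp screw, and the screw is snug against its stop. I handed the job in at about 36 s of the 72 s allowed.

- **Finding the socket:** I took the key from the stand. The camera put the screw about 14 mm toward the robot from the slot's centre. Lowering the key gently there, it caught about 4.5 mm deep.
- **Seating:** turning the key about 14° clockwise matched the hexagons and it dropped home. It bottomed at the height expected for a fully seated key, with about 15 N of push.
- **Turning:** I made two quarter turns, regrasping after each, then about 32° more. The turning moment stayed near 0.08 N m, then rose over the last few degrees to 0.18 N m, about what the stop's spring should give. I stopped there, an estimated 4–5° (0.08 rad) past first contact.
- **Last checks:** force on the tool was near zero after lifting clear. In the last side picture the key is upright, the other two keys are in the stand, and the fixture, steel slug, cup, oiler and wrench are where they were. The mallet is partly behind the arm, and the bushing is hidden, so I did not recheck it.
- **One disagreement:** on the last grasp the gripper read about 1.4 mm wider than the handle, so it was slightly skewed in the fingers. The total turn of about 213° is therefore more than the 195° at most that the screw could need. I put the extra down to that skew and play in the socket, and did not check it separately.

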